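# Tip the round-label case out of the rack and stand it in the job tray

### The arm

A 6-joint arm with a two-finger parallel gripper is mounted at the origin on a cart in front of the work surface, level with it; the furniture and walls round the work are solid. World frame = base frame: x ahead of the robot, y to its left, z up, the work surface at z = 0. Lengths are in m, angles in rad, forces in N, time in s.
With the tool pointing down it reaches from about 0.325 to 0.9 m from the base axis. Payload 6.1 kg.
Tool frame: the origin (TCP) lies midway between the tips of the shut fingers; the grasp point (between the pads) lies 19 mm behind it (r.grip_point_offset is the distance from the TCP to the grasp point, in m); z points along the fingers, y is the line along which they close (so a half turn about z gives the same grasp; the last joint's range is limited). The gripper opens to 87 mm and grips with 3 to 60 N. Pads are 19 mm wide; open, the fingers measure 117 mm over their backs; the gripper's body (75 mm by 190 mm) begins 51 mm behind the grasp point.
Start: joints at [-1.355, 0.22, 1.526, -0, 1.395, -0.126], TCP at [0.209, -0.589, 0.223] pointing down, gripper open.
Joint ranges: [-2.98, 2.98], [-0.91, 2.08], [0.09, 2.57], [-1.24, 4.39], [0.2, 2.65], [-2.68, 2.68]. Speed limits (rad/s): [2.57, 2.57, 3.01, 3.14, 3.14, 3.14].

### API

Orientations are given as a unit quaternion [w, x, y, z].
In Python, from rig import r gives the robot as it stands.
- The arm moves only by the tool send_rows, never from a script. Its argument "increments" is a list of rows, each an object of numbers: "dx", "dy", "dz": the shift along the tool's x, y, z in cm; "ax", "ay", "az": the turn, a rotation vector about the tool's x, y, z in degrees. A call has 1 to 10 rows; each row is the pose to reach, as a shift and turn from the pose commanded when the call began, along the tool's axes at that moment; what a row does not reach only later rows make up. A row lasts 1/8 s, in which the tool goes at most 62.5 mm and 10.7 degrees, less where a joint would pass 70% of its speed; a pose out of reach is approached as far as the arm can. A call with a gripper value outside its range is refused whole. "grip" is the gripper command: -1 is shut, 1 is fully open, values between are in proportion, set as the call begins (left out, the last holds). The fingers move at their own pace and stop on an object; "grip_force" is the grip in N (left out, the last holds). Time passes only in rows, so rows that repeat a pose let the fingers close. It gives the time, the measured TCP pose, the force, the opening and the grip force at its end, in the units of the state.
- r.get_obs(): the state, without advancing time (a new reading comes with each control period).
- r.camera(name): name is "scene" or "side" or "wrist"; returns a dict with "pixels" (400x640x3 uint8, red, green, blue), "z_map" (400x640 float32, m along the optical axis (not along the pixel's ray), 0 where there is no reading), "intrinsics" (3x3 intrinsics, pixels), "xyz" and "attitude" of the camera in the world; the wrist camera has in their place "tool_from_camera" (4x4, takes a point from camera to tool coordinates, whose origin is the TCP and whose axes are the flange's). Camera axes: x right, y up, looking along -z (the intrinsics and any distortion apply to the point x, -y, -z); pixel columns grow to the right and rows downward; lengths in m; the calibration is good to about 2 mm. The wrist camera is an equidistant fisheye: a pixel r from the principal point sees the ray r / f radians off the axis. A picture is of the moment at which its call begins: read the wrist's pose just before it.
- r.close_job(): hands the job in; it is judged then, once.
Trained networks look in a picture, given as the dict that the camera call returned (one of the last four; its "shot" number tells which), for a name from the list of things; names that differ only in an ending like _2 or _b are one class to them, and where a whole thing is asked for, a point or a joint stands for the part that bears it (a point fixed in the world has none). Each returns a list of dicts, best first, with "p" (0 to 1); they miss things now and then, are a little off and sometimes report something else, mostly with a low value. They report only what shows in the picture. A call takes as long as a camera call.
- r.trace(picture, label): "mask" (400x640 bool, what is visible of it) and "box" ([centre column, centre row, width, height] in pixels, round what is visible of it).
The state is a dict: "time_s": time; "joint_pos": joint angles; "qvel": joint speeds; "effort": joint torques, N m; "tcp_pos": TCP position; "orientation": TCP orientation; "contact_force": force on the tool from outside, world axes, zero at the start; "moment": the same for the moment, N m; "gripper_width": opening from 0.0 (shut) to 1.0 (fully open); "grasp_force": force on a finger pad.
Only numpy, scipy, OpenCV 4.12 (cv2) and the standard library are available. Lean on these libraries where they do the work, as an engineer would, in place of code of your own. Each camera call takes 0.05 s, during which the arm holds its last target. There are 200 camera calls.

### The job

Of the five tightly packed cases in the rack, take out the one with the round label: tip it forward by the back of its top edge until it leans on the rail by itself, then grip its protruding upper end and lift it out. Stand it upright on the floor of the empty bay of the wooden job tray, setting it down gently, and let go. Leave the other cases standing in their places, and do not push about or knock over the glue bottle and jars.

Things in the scene. Friction and masses are not known exactly. Their poses are not given: they have to be found in the camera images.
- case_round_mid (a point): Centre (half-way up) of the wanted case: an upright grey plastic case 90 deep (its x, spine at -x) x 40 thick (y) x 150 high (z) mm, 0.2 to 0.42 kg, marked by a ROUND steel-rimmed label (32 mm) on its spine and another on its top; centre 75 mm above its underside, 45 mm behind its spine. At the start it stands in the rack, axes as the rack's.
- rack: Fixed plywood rack, 230 mm wide (y), front (robot's side) at -x. Origin on the bench under the middle of the row; floor 12 mm above the bench. Five equal cases stand along y at 41.6 mm pitch, under 2 mm apart, spines flush at x = -45 mm, backs at +45, tops at z = 162. Behind them only a fence up to z = 70 mm, then clear bench: above it their backs are bare. End walls 100 mm high beside the row.
- rack_rail (a point): Middle of the rack's front lean rail, a 12 mm steel bar along y, 40.5 mm in front of the spines, 59.4 mm above the bench; end cheeks 70 mm high; a 4 mm sill on the rack floor 5 mm in front of the spines. A case tipped forward about its lower front edge passes its balance at 31 degrees and comes to rest on the rail leaning about 36 degrees, its upper part standing out in front of the others.
- tray: Fixed wooden job tray, 124 (x) x 152 (y) mm, walls 6 mm thick and 52 mm high; origin under its middle. A divider along x makes two bays: the empty one on the +y side, the other (-y side) holds a screw jar 76 mm high.
- tray_bay (a point): Centre of the floor of the tray's empty bay, 8 mm above the bench; axes as the tray's. The bay is 112 (x) x 62 (y) mm inside, 44 mm deep: the case stands in it with its 90 mm depth along x, spine to either end.
- glue_bottle: White glue bottle with pointed cap, 58 mm across, 196 mm high, loose, standing between rack and tray; origin under its middle.
- jar: Glass screw jar, 60 mm across, 76 mm high, loose, in the tray's other bay; origin under its middle.
- jar_big: Glass screw jar, 68 mm across, 91 mm high, loose on the bench behind the tray; origin under its middle.
- case_a: One of the four other cases in the rack, same size and grey plastic, with a long RECTANGULAR steel-framed label on spine and top; origin under its middle.
- case_b: One of the four other cases in the rack, same size and grey plastic, with a long RECTANGULAR steel-framed label on spine and top; origin under its middle.
- case_c: One of the four other cases in the rack, same size and grey plastic, with a long RECTANGULAR steel-framed label on spine and top; origin under its middle.
- case_d: One of the four other cases in the rack, same size and grey plastic, with a long RECTANGULAR steel-framed label on spine and top; origin under its middle.

How it is judged:
By the outcome, as a careful person would: the job done as asked, in the order asked, and still so for the second after the job is handed in, with the robot touching nothing.
It also fails if it takes over 61 s, if anything falls off the work surface, if the arm or the gripper's body presses on something with over 40 N, if the wrist force passes 120 N, or if a joint passes its speed limit or range.

## Working session

There is one attempt and no reset: what is moved stays moved. The work goes in short steps, Python scripts to look and compute and a tool call to move; the robot and the scene stay as the last step left them, time stands still between calls to the robot, and variables do not carry over. Pictures are saved under pics/ and viewed, at most 12 in all, crops included, and the job is handed in when it is done.

Besides the shell and the picture viewer there is one more tool, called after "Call:" in YAML: its name, and indented under it one key for each argument. send_rows: Moves the arm, as the interface text tells. Its arguments: {"type":"object","properties":{"increments":{"type":"array"},"grip":{"type":"number"},"grip_force":{"type":"number"}},"required":["increments"]}

```bash
ls; mkdir -p pics
cat > h.py <<'E'
import numpy as np, cv2
from scipy.spatial.transform import Rotation as R
from rig import r
def q2R(q): return R.from_quat([q[1],q[2],q[3],q[0]]).as_matrix()
def att(a):
    a=np.array(a); return a if a.shape==(3,3) else q2R(a)
def cloud(c):
    K=np.array(c['intrinsics']); z=c['z_map']; v,u=np.mgrid[0:400,0:640]
    X=(u-K[0,2])/K[0,0]*z; Y=(v-K[1,2])/K[1,1]*z
    P=np.stack([X,-Y,-z],-1)
    return P@att(c['attitude']).T+np.array(c['xyz'])
E
python3 - <<'E'
from h import *
import pickle
o=r.get_obs(); print(o)
for n in ['scene','side']:
    c=r.camera(n); print(n,c['xyz'],c['attitude'],c['intrinsics'],c.keys())
    cv2.imwrite(f'pics/{n}0.png',c['pixels'][:,:,::-1]); pickle.dump(c,open(f'{n}0.pkl','wb'))
    P=cloud(c)
    for l in ['case_round_mid','rack','tray','glue_bottle','jar','jar_big']:
        for d in r.trace(c,l)[:2]:
            m=d['mask']&(c['z_map']>0); p=P[m]
            print(l,round(d['p'],2),np.round(d['box']),np.round(np.percentile(p,[2,50,98],axis=0),3).tolist() if len(p) else 0)
E
```

```text
pics
{'time_s': 0.0, 'joint_pos': array([-1.35511119e+00,  2.21211867e-01,  1.52763279e+00, -2.84096895e-05,
        1.39467374e+00, -1.26108868e-01]), 'qvel': array([ 0.0013307 , -0.00071106, -0.0009636 ,  0.0001883 ,  0.00039125,
       -0.0008004 ]), 'effort': array([-9.78843264e-05, -4.94609964e+01, -3.87374210e+01,  6.98143733e-02,
        5.72143646e-02, -1.69005225e-04]), 'tcp_pos': array([ 0.20933384, -0.58823974,  0.2214346 ]), 'orientation': array([-9.61279624e-04,  9.85431731e-01,  1.70068741e-01, -5.70794691e-05]), 'contact_force': array([-0.04438573,  0.10617842, -0.18981989]), 'moment': array([0.00894539, 0.05738624, 0.01357344]), 'grasp_force': 0.0, 'gripper_width': 1.0037822297723997}
scene [ 1.01621475 -0.14246095  0.74317688] [0.6973942  0.23357979 0.22606611 0.63872993] [[373.45426501   0.         323.98921064]
 [  0.         373.45426501 204.08218503]
 [  0.           0.           1.        ]] dict_keys(['pixels', 'z_map', 'intrinsics', 'xyz', 'attitude', 'shot'])
case_round_mid 0.56 [227. 210.  31.  64.] [[0.481, -0.343, 0.071], [0.548, -0.316, 0.16], [0.567, -0.
[... 861 characters left out ...]
ict_keys(['pixels', 'z_map', 'intrinsics', 'xyz', 'attitude', 'shot'])
rack 0.42 [469. 204.   4.  12.] [[0.418, -0.439, 0.07], [0.422, -0.432, 0.086], [0.434, -0.428, 0.099]]
tray 0.7 [223. 264.  85.  51.] [[0.354, 0.081, 0.001], [0.39, 0.179, 0.029], [0.505, 0.244, 0.051]]
glue_bottle 0.91 [319. 248.  25.  40.] [[0.38, -0.067, -0.001], [0.386, -0.033, 0.04], [0.417, -0.017, 0.091]]
glue_bottle 0.65 [221. 266.  80.  51.] [[0.354, 0.08, -0.001], [0.391, 0.178, 0.028], [0.506, 0.244, 0.051]]
jar 0.87 [239. 249.  34.  33.] [[0.404, 0.099, 0.026], [0.413, 0.127, 0.064], [0.453, 0.152, 0.083]]
jar_big 0.89 [280. 213.  26.  23.] [[0.153, -0.034, -0.0], [0.598, 0.002, 0.025], [0.622, 0.083, 0.269]]
```

Run:
```python
import cv2,numpy as np
a=cv2.imread('pics/scene0.png')[110:310,110:510]; b=cv2.imread('pics/side0.png')[120:340,150:550]
a=cv2.resize(a,None,fx=2,fy=2,interpolation=3)[:, :]
cv2.imwrite('pics/a0.png',a); cv2.imwrite('pics/b0.png',cv2.resize(b,None,fx=2,fy=2,interpolation=3))
```

```text
(no output)
```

View pics/a0.png

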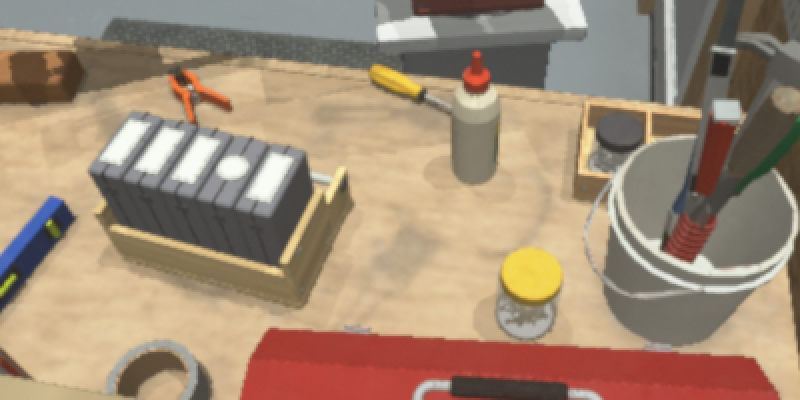

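View pics/b0.png

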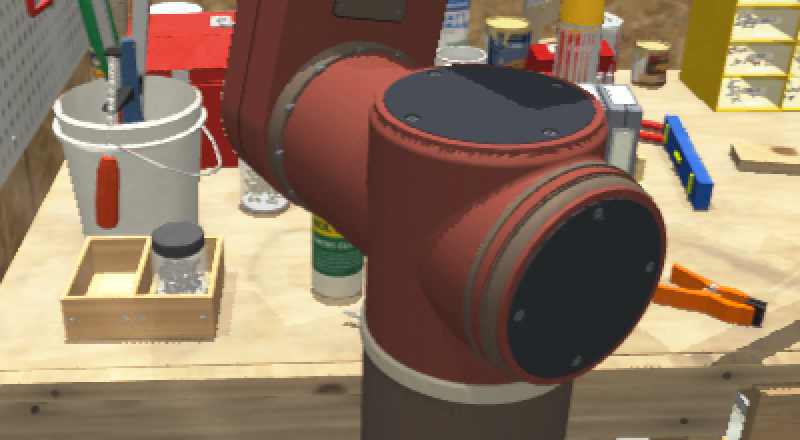

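The scene crop shows five cases. The round label is at crop (232,167), i.e. image (226,193), fourth from the far (-y) end. The side crop shows the tray's empty bay at crop (108,270), with a bucket behind it. Next I fit the rack and tray poses.

Run:
```python
from h import *
import pickle
c=pickle.load(open('scene0.pkl','rb'));P=cloud(c)
x,y,z=P[...,0],P[...,1],P[...,2]
m=(z>.153)&(z<.172)&(x>.4)&(x<.65)&(y>-.55)&(y<-.2)
pts=P[m]; print(len(pts),np.median(pts[:,2]))
rc=cv2.minAreaRect((pts[:,:2]*1000).astype(np.float32)); print('tops',rc, cv2.boxPoints(rc))
print('label px', P[193,226],P[192:195,225:228,2].ravel())
# bright pixels among tops = labels
g=c['pixels'].min(-1); 
n,L,st,ce=cv2.connectedComponentsWithStats((m&(g>170)).astype(np.uint8))
for i in range(1,n):
    if st[i,4]>15: p=P[L==i]; print('label',st[i,4],p.mean(0).round(4),np.ptp(p,axis=0).round(3))
s=pickle.load(open('side0.pkl','rb'));Q=cloud(s)
for nm,W in (('scene',P),('side',Q)):
    x,y,z=W[...,0],W[...,1],W[...,2]
    m=(z>.044)&(z<.06)&(x>.3)&(x<.52)&(y>.03)&(y<.3)
    p=W[m]; rc=cv2.minAreaRect((p[:,:2]*1000).astype(np.float32)); print(nm,'tray rim',len(p),rc,cv2.boxPoints(rc).round().tolist())
    m=(x>.48)&(x<.8)&(y>.08)&(y<.45)&(z>.06); p=W[m]
    if len(p): print(' bucket',p.min(0).round(3),np.percentile(p,[2,98],axis=0).round(3).tolist())
    m=(x>.5)&(x<.95)&(y>-.6)&(y<.45)&(z>.03)&(z<.5);p=W[m]
    m=(x>.66)&(y>-.6)&(y<.1)&(z>.02);p=W[m]
    if len(p): print(' behind',p.min(0).round(3))
```

```text
3514 0.1616999448136246
tops ((504.02069091796875, -349.59173583984375), (207.2722625732422, 92.00308990478516), 67.9892349243164) [[ 422.53122 -428.4337 ]
 [ 507.8285  -462.9147 ]
 [ 585.51013 -270.7498 ]
 [ 500.2129  -236.26877]]
label px [ 0.51739636 -0.31081526  0.16291527] [0.16276216 0.16190823 0.1644734  0.16239619 0.16291527 0.164293
 0.16250087 0.16169877 0.16391593]
label 286 [ 0.4722 -0.4267  0.1629] [0.066 0.042 0.006]
label 294 [ 0.4879 -0.3882  0.1629] [0.065 0.044 0.006]
label 303 [ 0.5035 -0.3494  0.1629] [0.065 0.043 0.007]
label 159 [ 0.5182 -0.3107  0.1629] [0.035 0.032 0.005]
label 325 [ 0.5349 -0.2725  0.1628] [0.063 0.045 0.007]
scene tray rim 456 ((432.1518859863281, 153.1547088623047), (144.48060607910156, 126.46106719970703), 74.14896392822266) [[352.0, 101.0], [473.0, 66.0], [513.0, 205.0], [391.0, 240.0]]
 bucket [0.48 0.08 0.06] [[0.506, 0.097, 0.086], [0.789, 0.318, 0.484]]
 behind [ 0.66  -0.551  0.02 ]
side tray rim 925 ((430.3110656738281, 159.75665283203125), (152.833740234375, 127.28443908691406), 73.31168365478516) [[347.0, 105.0], [469.0, 68.0], [513.0, 215.0], [391.0, 251.0]]
 bucket [0.48 0.08 0.06] [[0.492, 0.091, 0.073], [0.771, 0.325, 0.523]]
 behind [ 0.66 -0.6   0.02]
```

```bash
cat >> h.py <<'E'
YR=np.deg2rad(-22.1); YT=np.deg2rad(-16.7)
RC=np.array([.5035,-.350,0]); TR=np.array([.4305,.159,0])
def F(yaw): return R.from_euler('z',yaw).as_matrix()
rack=lambda p: RC+F(YR)@np.array(p)
tray=lambda p: TR+F(YT)@np.array(p)
def tool(yaw,tilt=0):  # tool x = fwd; tilt deg: z leans to +x
    return F(yaw)@R.from_euler('y',-tilt,degrees=True).as_matrix()@np.diag([1,-1,-1.])
def inc(p,Rm,start=None):
    o=r.get_obs(); R0=q2R(o['orientation']); p0=np.array(o['tcp_pos'])
    if start is not None: p0,R0=start
    d=R0.T@(np.array(p)-p0)*100; a=R.from_matrix(R0.T@Rm).as_rotvec(degrees=True)
    print('inc d',d.round(2),'a',a.round(2),'tgt',np.round(p,4))
E
python3 - <<'E'
from h import *
import pickle
print(tool(YR,36))
inc(rack([.075,.0416,.23]),tool(YR))
for n in ['scene','side']:
    P=cloud(pickle.load(open(n+'0.pkl','rb'))).reshape(-1,3)
    q=(P-TR)@F(YT); q[:,1]-=.039
    for lo,hi in [(.06,.12),(.12,.18),(.18,.26),(.26,.4),(.4,.55)]:
        s=q[(q[:,2]>lo)&(q[:,2]<hi)&(abs(q[:,1])<.13)&(q[:,0]>-.2)&(q[:,0]<.3)]
        if len(s): print(n,lo,'x min',np.percentile(s[:,0],[0,1,5]).round(3),'n',len(s), 'y',s[:,1].min().round(3),s[:,1].max().round(3))
    s=P[(np.hypot(P[:,0]-.41,P[:,1]+.05)<.06)&(P[:,2]>.02)]; print('glue',s.min(0).round(3),s.max(0).round(3))
E
```

```text
[[ 0.74957741 -0.37622426  0.54459987]
 [-0.30437182 -0.92652863 -0.22113907]
 [ 0.58778525  0.         -0.80901699]]
inc d [ 44.07 -10.77  -0.75] a [ 0.    0.   41.69] tgt [ 0.5886 -0.3397  0.23  ]
scene 0.06 x min [-0.2   -0.177  0.009] n 2965 y -0.13 0.13
scene 0.12 x min [-0.2   -0.189  0.1  ] n 3496 y -0.089 0.13
scene 0.18 x min [-0.2   -0.194 -0.168] n 1112 y -0.03 0.13
scene 0.26 x min [-0.2   -0.181 -0.175] n 7050 y -0.043 0.13
scene 0.4 x min [-0.19  -0.145 -0.093] n 4489 y 0.096 0.13
glue [ 0.398 -0.078  0.02 ] [ 0.441 -0.02   0.197]
side 0.06 x min [-0.018 -0.015 -0.012] n 2093 y -0.128 0.078
side 0.12 x min [0.08  0.085 0.089] n 2588 y -0.087 0.089
side 0.18 x min [-0.198 -0.135 -0.13 ] n 1101 y -0.029 0.13
side 0.26 x min [-0.198 -0.195 -0.191] n 5041 y -0.041 0.13
side 0.4 x min [-0.2   -0.198 -0.193] n 3903 y 0.093 0.13
glue [ 0.378 -0.073  0.02 ] [ 0.419 -0.016  0.097]
```

Run:
```python
from h import *
import pickle
for n in ['scene','side']:
    P=cloud(pickle.load(open(n+'0.pkl','rb'))).reshape(-1,3)
    q=(P-TR)@F(YT); q[:,1]-=.039
    for lo,hi in [(.06,.12),(.12,.18),(.18,.26),(.26,.35),(.35,.45),(.45,.55)]:
      for xl in np.arange(-.2,.12,.05):
        s=q[(q[:,2]>lo)&(q[:,2]<hi)&(q[:,0]>xl)&(q[:,0]<xl+.05)&(q[:,1]>.0)&(q[:,1]<.4)]
        if len(s)>3: print(n,lo,'x %.2f'%xl,'n',len(s),'y 1%%,50%%',np.percentile(s[:,1],[1,50]).round(3), 'world',np.median((s+[0,.039,0])@F(YT).T+TR,axis=0).round(3))
a=cv2.imread('pics/side0.png'); cv2.imwrite('pics/s_full.png',a)
```

```text
scene 0.06 x -0.20 n 61 y 1%%,50%% [0.128 0.129] world [0.309 0.371 0.108]
scene 0.06 x -0.15 n 5 y 1%%,50%% [0.13  0.131] world [0.34  0.364 0.118]
scene 0.06 x -0.10 n 12 y 1%%,50%% [0.133 0.134] world [0.425 0.34  0.107]
scene 0.06 x -0.05 n 68 y 1%%,50%% [0.133 0.135] world [0.463 0.33  0.109]
scene 0.06 x -0.00 n 115 y 1%%,50%% [0.134 0.136] world [0.504 0.32  0.104]
scene 0.06 x 0.05 n 130 y 1%%,50%% [0.136 0.138] world [0.553 0.307 0.104]
scene 0.06 x 0.10 n 520 y 1%%,50%% [0.04 0.06] world [0.587 0.214 0.097]
scene 0.12 x -0.20 n 169 y 1%%,50%% [0.128 0.13 ] world [0.312 0.371 0.151]
scene 0.12 x -0.15 n 166 y 1%%,50%% [0.13  0.131] world [0.357 0.359 0.155]
scene 0.12 x -0.10 n 89 y 1%%,50%% [0.131 0.133] world [0.404 0.346 0.167]
scene 0.12 x -0.05 n 62 y 1%%,50%% [0.133 0.134] world [0.457 0.332 0.132]
scene 0.12 x -0.00 n 179 y 1%%,50%% [0.134 0.136] world [0.512 0.317 0.142]
scene 0.12 x 0.05 n 295 y 1%%,50%% [0.136 0.138] world [0.554 0.306 0.152]
scene 0.12 x 0.10 n 615 y 1%%,50%% [0.051 0.138] world [0.594 0.288 0.149]
scene 0.18 x -0.20 n 185 y 1%%,50%% [0.128 0.13 ]
[... 4363 characters left out ...]
] world [0.516 0.293 0.419]
side 0.35 x 0.05 n 352 y 1%%,50%% [0.103 0.115] world [0.55  0.283 0.405]
side 0.35 x 0.10 n 402 y 1%%,50%% [0.105 0.112] world [0.575 0.274 0.389]
side 0.45 x -0.20 n 1278 y 1%%,50%% [0.097 0.132] world [0.313 0.372 0.506]
side 0.45 x -0.15 n 1480 y 1%%,50%% [0.1   0.133] world [0.347 0.358 0.485]
side 0.45 x -0.10 n 839 y 1%%,50%% [0.098 0.135] world [0.409 0.345 0.498]
side 0.45 x -0.05 n 770 y 1%%,50%% [0.1   0.136] world [0.454 0.334 0.494]
side 0.45 x -0.00 n 856 y 1%%,50%% [0.106 0.137] world [0.513 0.318 0.482]
side 0.45 x 0.05 n 438 y 1%%,50%% [0.104 0.139] world [0.547 0.31  0.499]
side 0.45 x 0.10 n 309 y 1%%,50%% [0.104 0.141] world [0.601 0.295 0.504]
```

View pics/s_full.png

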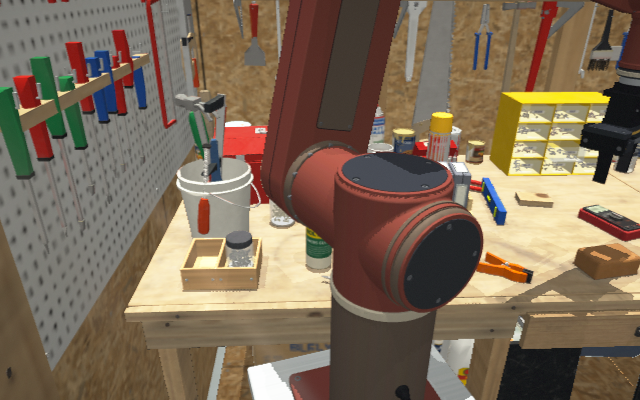

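Call:
send_rows:
  increments:
    - {"dx": 6, "dy": -1.5, "dz": -1, "az": 7}
    - {"dx": 12, "dy": -3, "dz": -2, "az": 15}
    - {"dx": 18, "dy": -4.5, "dz": -2, "az": 23}
    - {"dx": 24, "dy": -6, "dz": -2, "az": 31}
    - {"dx": 30, "dy": -7.5, "dz": -2, "az": 39}
    - {"dx": 36, "dy": -9, "dz": -2, "az": 41.7}
    - {"dx": 41, "dy": -10, "dz": -2, "az": 41.7}
    - {"dx": 44.1, "dy": -10.8, "dz": -1.0, "az": 41.7}
    - {"dx": 44.1, "dy": -10.8, "dz": -0.8, "az": 41.7}
    - {"dx": 44.1, "dy": -10.8, "dz": -0.8, "az": 41.7}
  grip: -1
  grip_force: 20

```text
$.increments[0]: bad value
```

The side view shows a pegboard wall with hung screwdrivers close beside the tray on the +y side (columns 0-190), and the bucket behind the tray at (215,195). Now I retry the move with all keys given.

Call:
send_rows:
  increments:
    - {"dx": 6, "dy": -1.5, "dz": -1, "ax": 0, "ay": 0, "az": 7}
    - {"dx": 12, "dy": -3, "dz": -2, "ax": 0, "ay": 0, "az": 15}
    - {"dx": 18, "dy": -4.5, "dz": -2, "ax": 0, "ay": 0, "az": 23}
    - {"dx": 24, "dy": -6, "dz": -2, "ax": 0, "ay": 0, "az": 31}
    - {"dx": 30, "dy": -7.5, "dz": -2, "ax": 0, "ay": 0, "az": 39}
    - {"dx": 36, "dy": -9, "dz": -2, "ax": 0, "ay": 0, "az": 41.7}
    - {"dx": 41, "dy": -10, "dz": -2, "ax": 0, "ay": 0, "az": 41.7}
    - {"dx": 44.1, "dy": -10.8, "dz": -1.0, "ax": 0, "ay": 0, "az": 41.7}
    - {"dx": 44.1, "dy": -10.8, "dz": -0.8, "ax": 0, "ay": 0, "az": 41.7}
    - {"dx": 44.1, "dy": -10.8, "dz": -0.8, "ax": 0, "ay": 0, "az": 41.7}
  grip: -1
  grip_force: 20

```text
time_s: 1.95
tcp_pos: [0.5881, -0.3396, 0.2301]
orientation: [0.0, 0.981, -0.192, -0.001]
contact_force: [0.5, 0.2, 0.1]
gripper_width: 0.02
grasp_force: 0.0
```

Run:
```python
from h import *
c=r.camera('scene'); w=r.camera('wrist')
a=cv2.resize(c['pixels'][60:310,110:330],None,fx=1.6,fy=1.6,interpolation=3)
b=w['pixels']; b=cv2.resize(b,(640,400))
im=np.zeros((400,352+448,3),np.uint8); im[:, :352]=a[:400,:352]; im[:280,352:]=cv2.resize(b,(448,280))
cv2.imwrite('pics/c1.png',im[:,:,::-1])
print(w['intrinsics'],w['tool_from_camera'])
print(r.get_obs()['joint_pos'])
```

```text
[[309.70691629   0.         323.02749348]
 [  0.         309.70691629 200.36164188]
 [  0.           0.           1.        ]] [[-1.15873340e-04  9.59126763e-01  2.82976745e-01  7.78383409e-02]
 [ 9.99999220e-01  4.63032522e-04 -1.15993148e-03 -6.89918472e-05]
 [-1.24354876e-03  2.82976390e-01 -9.59126069e-01 -1.61869795e-01]
 [ 0.00000000e+00  0.00000000e+00  0.00000000e+00  1.00000000e+00]]
[-6.40471555e-01  3.44156646e-01  1.36038487e+00 -3.17595163e-04
  1.43671939e+00  1.31778858e+00]
```

View pics/c1.png

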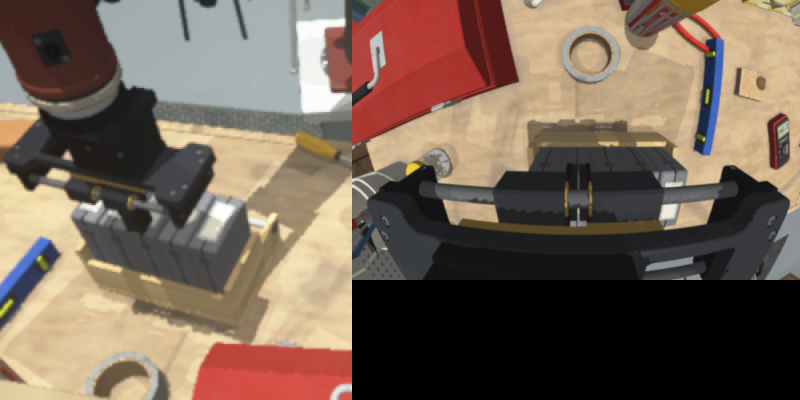

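The scene crop shows the shut fingers behind the row at the round-labelled case, with the wide gripper body along the row. In the wrist view the gripper body covers the case tops. Now I descend and measure the bucket contents near the bay.

Call:
send_rows:
  increments:
    - {"dx": 0, "dy": 0, "dz": 4, "ax": 0, "ay": 0, "az": 0}
    - {"dx": 0, "dy": 0, "dz": 7, "ax": 0, "ay": 0, "az": 0}
    - {"dx": 0, "dy": 0, "dz": 7.9, "ax": 0, "ay": 0, "az": 0}
    - {"dx": -0.8, "dy": 0, "dz": 7.9, "ax": 0, "ay": 0, "az": 0}
    - {"dx": -1.2, "dy": 0, "dz": 7.9, "ax": 0, "ay": 0, "az": 0}
    - {"dx": -1.2, "dy": 0, "dz": 7.9, "ax": 0, "ay": 0, "az": 0}

```text
time_s: 2.8
tcp_pos: [0.578, -0.3352, 0.1534]
orientation: [0.001, 0.981, -0.192, 0.001]
contact_force: [-0.2, -0.3, 0.2]
gripper_width: 0.004
grasp_force: 0.0
```

Run:
```python
from h import *
import pickle
o=r.get_obs(); q=(o['tcp_pos']-RC)@F(YR); print('rack tcp',q.round(4),o['time_s'])
for n in ['scene','side']:
    P=cloud(pickle.load(open(n+'0.pkl','rb'))).reshape(-1,3)
    q=(P-TR)@F(YT); q[:,1]-=.039
    for lo in np.arange(.1,.5,.04):
        s=q[(q[:,2]>lo)&(q[:,2]<lo+.04)&(abs(q[:,1])<.097)&(q[:,0]>.02)&(q[:,0]<.25)]
        if len(s): i=s[:,0].argsort()[len(s)//100]; print(n,round(lo,2),'x1%% at',s[i].round(3),len(s))
```

```text
rack tcp [0.0635 0.0417 0.1534] 2.8
scene 0.1 x1%% at [ 0.1   -0.005  0.104] 1512
scene 0.14 x1%% at [ 0.098 -0.012  0.171] 1979
scene 0.18 x1%% at [ 0.143 -0.02   0.202] 302
scene 0.22 x1%% at [0.102 0.001 0.255] 496
scene 0.26 x1%% at [0.153 0.011 0.294] 726
scene 0.3 x1%% at [ 0.12  -0.009  0.324] 1684
scene 0.34 x1%% at [ 0.088 -0.025  0.345] 871
side 0.1 x1%% at [0.083 0.013 0.109] 1256
side 0.14 x1%% at [0.086 0.001 0.147] 1803
side 0.18 x1%% at [0.088 0.001 0.197] 375
side 0.22 x1%% at [ 0.086 -0.01   0.254] 577
side 0.26 x1%% at [0.147 0.017 0.286] 541
side 0.3 x1%% at [ 0.086 -0.022  0.332] 760
side 0.34 x1%% at [ 0.084 -0.017  0.341] 235
```

Call:
send_rows:
  increments:
    - {"dx": -0.75, "dy": 0, "dz": 0, "ax": 0, "ay": 0, "az": 0}
    - {"dx": -1.35, "dy": 0, "dz": 0, "ax": 0, "ay": 0, "az": 0}
    - {"dx": -2.05, "dy": 0, "dz": -0.35, "ax": 0, "ay": 0, "az": 0}
    - {"dx": -2.65, "dy": 0, "dz": -0.7, "ax": 0, "ay": 0, "az": 0}
    - {"dx": -3.35, "dy": 0, "dz": -1.0, "ax": 0, "ay": 0, "az": 0}
    - {"dx": -4.0, "dy": 0, "dz": -1.3, "ax": 0, "ay": 0, "az": 0}

```text
time_s: 3.55
tcp_pos: [0.54, -0.3194, 0.1647]
orientation: [-0.0, 0.981, -0.192, -0.0]
contact_force: [-0.1, -0.8, -0.0]
gripper_width: 0.005
grasp_force: 0.2
```

Run:
```python
from h import *
o=r.get_obs(); q=(o['tcp_pos']-RC)@F(YR); print('rack tcp',q.round(4),o['time_s'],o['contact_force'])
c=r.camera('scene'); a=cv2.resize(c['pixels'][140:290,140:340],None,fx=3,fy=3,interpolation=3)
cv2.imwrite('pics/c2.png',a[:,:,::-1])
```

```text
rack tcp [0.0223 0.0421 0.1647] 3.55 [-0.14724803 -0.84364975 -0.01548196]
```

View pics/c2.png

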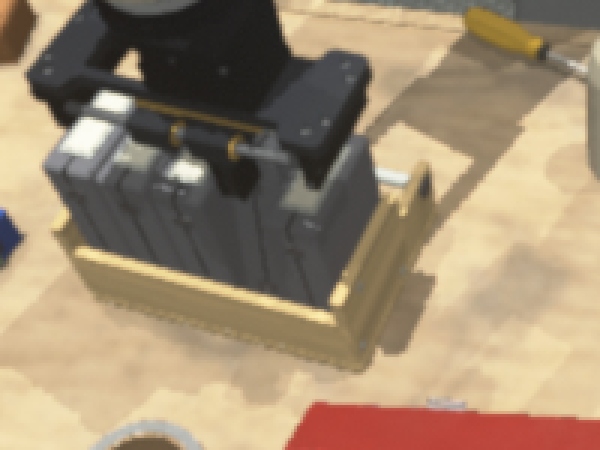

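The fourth case has tipped forward: its gap is visible at crop (245,190), and the push force is about 1 N as expected. I keep pushing past the balance point.

Call:
send_rows:
  increments:
    - {"dx": -0.65, "dy": 0, "dz": -0.2, "ax": 0, "ay": 0, "az": 0}
    - {"dx": -1.35, "dy": 0, "dz": -0.4, "ax": 0, "ay": 0, "az": 0}
    - {"dx": -2.05, "dy": 0, "dz": -0.6, "ax": 0, "ay": 0, "az": 0}
    - {"dx": -2.75, "dy": 0, "dz": -0.8, "ax": 0, "ay": 0, "az": 0}
    - {"dx": -3.45, "dy": 0, "dz": -0.9, "ax": 0, "ay": 0, "az": 0}
    - {"dx": -4.1, "dy": 0, "dz": -1.0, "ax": 0, "ay": 0, "az": 0}
    - {"dx": -4.8, "dy": 0, "dz": -1.0, "ax": 0, "ay": 0, "az": 0}
    - {"dx": -5.4, "dy": 0, "dz": -1.0, "ax": 0, "ay": 0, "az": 0}
    - {"dx": -6.0, "dy": 0, "dz": -1.0, "ax": 0, "ay": 0, "az": 0}
    - {"dx": -6.7, "dy": 0, "dz": -1.0, "ax": 0, "ay": 0, "az": 0}

```text
time_s: 4.85
tcp_pos: [0.4783, -0.2944, 0.1746]
orientation: [0.0, 0.981, -0.192, 0.0]
contact_force: [1.2, 0.8, 0.3]
gripper_width: 0.004
grasp_force: 0.2
```

Run:
```python
from h import *
o=r.get_obs(); q=(o['tcp_pos']-RC)@F(YR); print('rack tcp',q.round(4),o['time_s'],o['contact_force'])
```

```text
rack tcp [-0.0442  0.042   0.1746] 4.85 [1.18675532 0.75637425 0.27988022]
```

Call:
send_rows:
  increments:
    - {"dx": 1.0, "dy": 0, "dz": -0.2, "ax": 0, "ay": 0, "az": 0}
    - {"dx": 2.0, "dy": 0, "dz": -1, "ax": 0, "ay": 0, "az": 0}
    - {"dx": 2.0, "dy": 0, "dz": -5, "ax": 0, "ay": 0, "az": 10}
    - {"dx": 0, "dy": 0, "dz": -10, "ax": 0, "ay": 0, "az": 20}
    - {"dx": -3, "dy": 0, "dz": -14, "ax": 0, "ay": 0, "az": 30}
    - {"dx": -6, "dy": 0, "dz": -16, "ax": 0, "ay": 0, "az": 40}
    - {"dx": -9, "dy": 0, "dz": -16, "ax": 0, "ay": 0, "az": 50}
    - {"dx": -12, "dy": 0, "dz": -16, "ax": 0, "ay": 0, "az": 60}
    - {"dx": -12, "dy": 0, "dz": -16, "ax": 0, "ay": 0, "az": 70}
    - {"dx": -12, "dy": 0, "dz": -16, "ax": 0, "ay": 0, "az": 80}
  grip: 1

```text
time_s: 6.1
tcp_pos: [0.3679, -0.2497, 0.3359]
orientation: [0.0, -0.626, 0.78, -0.001]
contact_force: [-1.1, 1.0, 1.0]
gripper_width: 0.982
grasp_force: 0.0
```

Run:
```python
from h import *
o=r.get_obs(); print(o['joint_pos'].round(2), o['tcp_pos'],o['time_s'],o['contact_force'])
c=r.camera('scene'); w=r.camera('wrist')
import pickle; pickle.dump(c,open('scene3.pkl','wb'))
im=np.zeros((400,800,3),np.uint8)
im[:,:400]=cv2.resize(c['pixels'][120:320,120:320],(400,400)); im[:,400:]=cv2.resize(w['pixels'],(640,400))[:,120:520]
cv2.imwrite('pics/c3.png',im[:,:,::-1])
```

```text
[-0.77 -0.28  1.8   0.    1.61  2.58] [ 0.36786334 -0.24970461  0.33587954] 6.1 [-1.07309661  1.0434753   0.97310754]
```

View pics/c3.png

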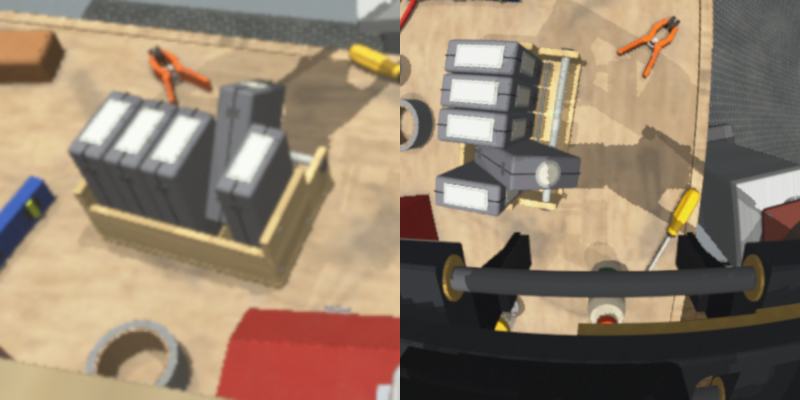

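The left view shows the case leaning by itself on the rail, with the other four standing. The wrist view has its round label at (548,173). I turned j6 the wrong way, so I'll go back the long way. First I measure the leaning case.

```bash
cat >> h.py <<'E'
def wcloud(w,o):
    K=w['intrinsics']; v,u=np.mgrid[0:400,0:640]; z=w['z_map'].astype(float)
    X=(u-K[0,2])/K[0,0]; Y=(v-K[1,2])/K[1,1]; t=np.hypot(X,Y); s=np.where(t>1e-6,np.tan(np.minimum(t,1.5))/np.maximum(t,1e-9),1)
    p=np.stack([X*s*z,-Y*s*z,-z],-1); T=np.array(w['tool_from_camera'])
    p=p@T[:3,:3].T+T[:3,3]
    return p@q2R(o['orientation']).T+np.array(o['tcp_pos'])
E
python3 - <<'E'
from h import *
import pickle
o=r.get_obs(); w=r.camera('wrist'); c=pickle.load(open('scene3.pkl','rb'))
for n,P,col in (('scene',cloud(c),c),('wrist',wcloud(w,o),w)):
    q=((P-RC)@F(YR)); ok=(col['z_map']>0)
    nb=q[ok&(q[...,2]>.155)&(q[...,2]<.17)&(q[...,0]>-.04)&(q[...,0]<.045)&(abs(q[...,1])<.11)]
    print(n,'nb z',np.median(nb[:,2]).round(4),'y',np.percentile(nb[:,1],[1,99]).round(4),'x',np.percentile(nb[:,0],[1,99]).round(3))
    m=ok&(q[...,0]<-.06)&(q[...,0]>-.17)&(abs(q[...,1]-.04)<.05)&(q[...,2]>.11)&(q[...,2]<.21)
    s=q[m]; print(len(s), np.percentile(s,[1,50,99],axis=0).round(4).tolist())
    # fit top face: plane normal in xz about (-sin,cos)
    for th in [36]:
        t=np.deg2rad(th); h=s@np.array([-np.sin(t),0,np.cos(t)]); print('h max',np.percentile(h,[90,98,99.5]).round(4))
        top=s[h>np.percentile(h,98)-.008]; 
        A=np.c_[top[:,0],top[:,1],np.ones(len(top))]; k=np.linalg.lstsq(A,top[:,2],rcond=None)[0]; print('top n',len(top),'slope deg',np.rad2deg(np.arctan(k[:2])).round(1), 'ext',np.percentile(top,[1,50,99],axis=0).round(4).tolist())
    g=col['pixels'].min(-1); l=q[m&(g>165)]; print('label',len(l),l.mean(0).round(4) if len(l) else '')
E
```

```text
scene nb z 0.1619 y [-0.0996  0.1026] x [-0.039  0.045]
394 [[-0.1277, 0.0252, 0.1117], [-0.0847, 0.0606, 0.1516], [-0.0601, 0.0624, 0.1838]]
h max [0.1858 0.1863 0.1865]
top n 205 slope deg [36.6 -5.2] ext [[-0.1278, 0.0239, 0.1311], [-0.0836, 0.0494, 0.1673], [-0.06, 0.0622, 0.1839]]
label 17 [-0.097   0.0442  0.1594]
wrist nb z 0.1623 y [-0.1     0.1009] x [-0.039  0.042]
2702 [[-0.1317, 0.0219, 0.1166], [-0.0928, 0.0384, 0.159], [-0.0609, 0.0616, 0.1831]]
h max [0.1871 0.1879 0.1883]
top n 2376 slope deg [37.9  1.2] ext [[-0.1318, 0.0226, 0.1297], [-0.0939, 0.0413, 0.1618], [-0.0611, 0.0616, 0.1832]]
label 247 [-0.0945  0.044   0.1623]
```

Call:
send_rows:
  increments:
    - {"dx": 0, "dy": 0, "dz": 0, "ax": 0, "ay": 0, "az": -10}
    - {"dx": 0, "dy": 0, "dz": 0, "ax": 0, "ay": 0, "az": -20}
    - {"dx": 0, "dy": 0, "dz": 0, "ax": 0, "ay": 0, "az": -30}
    - {"dx": 0, "dy": 0, "dz": 0, "ax": 0, "ay": 0, "az": -40}
    - {"dx": 0, "dy": 0, "dz": 0, "ax": 0, "ay": 0, "az": -50}
    - {"dx": 0, "dy": 0, "dz": 0, "ax": 0, "ay": 0, "az": -60}
    - {"dx": 0, "dy": 0, "dz": 0, "ax": 0, "ay": 0, "az": -70}
    - {"dx": 0, "dy": 0, "dz": 0, "ax": 0, "ay": 0, "az": -80}
    - {"dx": 0, "dy": 0, "dz": 0, "ax": 0, "ay": 0, "az": -90}
    - {"dx": 0, "dy": 0, "dz": 0, "ax": 0, "ay": 0, "az": -100}

```text
time_s: 7.5
tcp_pos: [0.3678, -0.2495, 0.3349]
orientation: [0.0, 1.0, -0.013, 0.0]
contact_force: [-0.5, -0.1, 0.0]
gripper_width: 1.004
grasp_force: 0.0
```

Call:
send_rows:
  increments:
    - {"dx": 0, "dy": 0, "dz": 0, "ax": 0, "ay": 0, "az": -10}
    - {"dx": 0, "dy": 0, "dz": 0, "ax": 0, "ay": 0, "az": -20}
    - {"dx": 0, "dy": 0, "dz": 0, "ax": 0, "ay": 0, "az": -30}
    - {"dx": 0, "dy": 0, "dz": 0, "ax": 0, "ay": 0, "az": -40}
    - {"dx": 0, "dy": 0, "dz": 0, "ax": 0, "ay": 0, "az": -50}
    - {"dx": 0, "dy": 0, "dz": 0, "ax": 0, "ay": 0, "az": -60}
    - {"dx": 0, "dy": 0, "dz": 0, "ax": 0, "ay": 0, "az": -70}
    - {"dx": 0, "dy": 0, "dz": 0, "ax": 0, "ay": 0, "az": -80}
    - {"dx": 0, "dy": 0, "dz": 0, "ax": 0, "ay": 0, "az": -90}
    - {"dx": 0, "dy": 0, "dz": 0, "ax": 0, "ay": 0, "az": -100}

```text
time_s: 8.75
tcp_pos: [0.3678, -0.2495, 0.3349]
orientation: [0.0, 0.653, 0.757, 0.0]
contact_force: [0.7, 0.3, 0.0]
gripper_width: 1.0
grasp_force: 0.0
```

Run:
```python
from h import *
o=r.get_obs(); print(o['joint_pos'].round(2), o['tcp_pos'],o['time_s'],((o['tcp_pos']-RC)@F(YR)).round(3), q2R(o['orientation']).round(3).tolist())
```

```text
[-0.77 -0.28  1.8   0.    1.61 -0.92] [ 0.36777559 -0.24950627  0.3348986 ] 8.75 [-0.164  0.042  0.335] [[-0.147, 0.989, 0.0], [0.989, 0.147, -0.0], [-0.0, 0.0, -1.0]]
```

Run:
```python
from h import *
Rg=tool(YR+np.pi,-36.5); p1=rack([-.1317,.042,.209]); p2=rack([-.0722,.042,.1288])
print(Rg); inc(p1,Rg); inc(p1,Rg@R.from_euler('y',0).as_matrix())
q=rack([-.164,.042,.335]); inc(q,tool(YR+np.pi)); inc(p1,Rg,(q,tool(YR+np.pi))); inc(p2,Rg,(p1,Rg))
```

```text
[[-0.7447964   0.37622426  0.55112034]
 [ 0.30243046  0.92652863 -0.22378676]
 [-0.59482279  0.         -0.80385686]]
inc d [-1.62  2.74 12.59] a [-18.9  -33.11 -57.34] tgt [ 0.3973 -0.2615  0.209 ]
inc d [-1.62  2.74 12.59] a [-18.9  -33.11 -57.34] tgt [ 0.3973 -0.2615  0.209 ]
inc d [ 0.02 -0.04 -0.01] a [ 0.000e+00  1.000e-02 -5.944e+01] tgt [ 0.3674 -0.2494  0.335 ]
inc d [-3.23 -0.   12.6 ] a [  0.  -36.5   0. ] tgt [ 0.3973 -0.2615  0.209 ]
inc d [-0.01  0.    9.99] a [0. 0. 0.] tgt [ 0.4524 -0.2839  0.1288]
```

Call:
send_rows:
  increments:
    - {"dx": 0, "dy": 0, "dz": 0, "ax": 0, "ay": 0, "az": -10}
    - {"dx": 0, "dy": 0, "dz": 0, "ax": 0, "ay": 0, "az": -20}
    - {"dx": 0, "dy": 0, "dz": 0, "ax": 0, "ay": 0, "az": -30}
    - {"dx": 0, "dy": 0, "dz": 0, "ax": 0, "ay": 0, "az": -40}
    - {"dx": 0, "dy": 0, "dz": 0, "ax": 0, "ay": 0, "az": -50}
    - {"dx": 0, "dy": 0, "dz": 0, "ax": 0, "ay": 0, "az": -59.4}

```text
time_s: 9.5
tcp_pos: [0.3678, -0.2495, 0.3349]
orientation: [0.0, 0.192, 0.981, -0.0]
contact_force: [0.1, 0.8, 1.0]
gripper_width: 0.999
grasp_force: 0.0
```

Call:
send_rows:
  increments:
    - {"dx": 0, "dy": 0, "dz": 2, "ax": 0, "ay": -10, "az": 0}
    - {"dx": -0.5, "dy": 0, "dz": 4, "ax": 0, "ay": -20, "az": 0}
    - {"dx": -1.5, "dy": 0, "dz": 7, "ax": 0, "ay": -30, "az": 0}
    - {"dx": -2.5, "dy": 0, "dz": 10, "ax": 0, "ay": -36.5, "az": 0}
    - {"dx": -3.2, "dy": 0, "dz": 12.6, "ax": 0, "ay": -36.5, "az": 0}
    - {"dx": -3.2, "dy": 0, "dz": 12.6, "ax": 0, "ay": -36.5, "az": 0}
    - {"dx": -3.2, "dy": 0, "dz": 12.6, "ax": 0, "ay": -36.5, "az": 0}

```text
time_s: 10.38
tcp_pos: [0.3975, -0.2623, 0.2105]
orientation: [0.308, 0.186, 0.931, -0.062]
contact_force: [-0.2, -0.0, 0.7]
gripper_width: 1.002
grasp_force: 0.0
```

Run:
```python
from h import *
o=r.get_obs(); print(o['joint_pos'].round(2),o['time_s'],((o['tcp_pos']-RC)@F(YR)).round(4))
inc(rack([-.0722,.042,.1288]),tool(YR+np.pi,-36.5))
c=r.camera('scene'); w=r.camera('wrist'); P=wcloud(w,o); q=(P-RC)@F(YR)
m=(w['z_map']>0)&(q[...,0]<-.055)&(q[...,0]>-.17)&(abs(q[...,1]-.04)<.05)&(q[...,2]>.12)&(q[...,2]<.2)
s=q[m]; t=np.deg2rad(36.5); h=s@np.array([-np.sin(t),0,np.cos(t)]); top=s[h>np.percentile(h,95)-.008]
print(len(top),np.percentile(top,[1,50,99],axis=0).round(4).tolist())
im=np.zeros((400,800,3),np.uint8)
im[:,:400]=cv2.resize(c['pixels'][120:320,120:320],(400,400)); im[:,400:]=cv2.resize(w['pixels'],(640,400))[:,120:520]
cv2.imwrite('pics/c4.png',im[:,:,::-1])
```

```text
[-1.01 -0.7   2.43  0.45  0.91 -2.37] 10.375 [-0.1312  0.0414  0.2105]
inc d [ 0.13  0.13 10.08] a [-0.39  0.08 -0.35] tgt [ 0.4524 -0.2839  0.1288]
5767 [[-0.1329, 0.0235, 0.1268], [-0.1036, 0.0431, 0.1545], [-0.0658, 0.0626, 0.1826]]
```

View pics/c4.png

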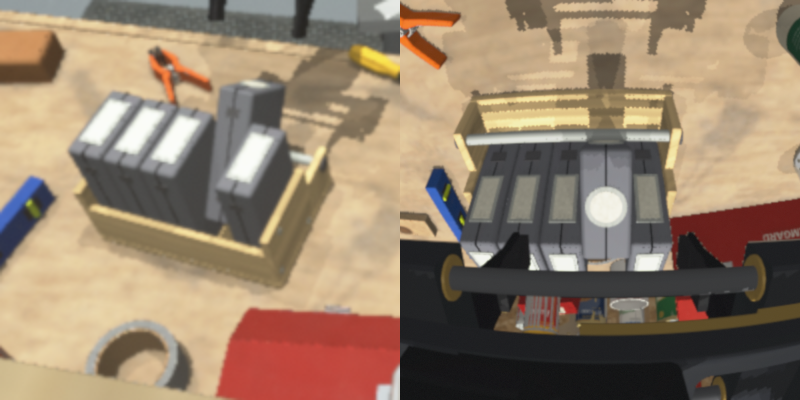

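The wrist view shows the round label at (605,207) between the open fingers, and the case is centred. Now I slide down over its upper end.

Call:
send_rows:
  increments:
    - {"dx": 0, "dy": 0.1, "dz": 3, "ax": 0, "ay": 0, "az": 0}
    - {"dx": 0.1, "dy": 0.1, "dz": 6, "ax": 0, "ay": 0, "az": 0}
    - {"dx": 0.1, "dy": 0.1, "dz": 8.5, "ax": 0, "ay": 0, "az": 0}
    - {"dx": 0.1, "dy": 0.1, "dz": 10, "ax": 0, "ay": 0, "az": 0}
    - {"dx": 0.1, "dy": 0.1, "dz": 10, "ax": 0, "ay": 0, "az": 0}

```text
time_s: 11.1
tcp_pos: [0.4519, -0.2833, 0.1274]
orientation: [0.307, 0.187, 0.931, -0.061]
contact_force: [-0.2, -0.2, 0.2]
gripper_width: 1.0
grasp_force: 0.0
```

Call:
send_rows:
  increments:
    - {"dx": 0, "dy": 0, "dz": 0, "ax": 0, "ay": 0, "az": 0}
    - {"dx": 0, "dy": 0, "dz": 0, "ax": 0, "ay": 0, "az": 0}
    - {"dx": 0, "dy": 0, "dz": 0, "ax": 0, "ay": 0, "az": 0}
    - {"dx": 0, "dy": 0, "dz": 0, "ax": 0, "ay": 0, "az": 0}
    - {"dx": 0, "dy": 0, "dz": 0, "ax": 0, "ay": 0, "az": 0}
    - {"dx": 0, "dy": 0, "dz": 0, "ax": 0, "ay": 0, "az": 0}
    - {"dx": 0, "dy": 0, "dz": 0, "ax": 0, "ay": 0, "az": 0}
    - {"dx": 0, "dy": 0, "dz": 0, "ax": 0, "ay": 0, "az": 0}
  grip: -1
  grip_force: 35

```text
time_s: 12.1
tcp_pos: [0.4514, -0.2835, 0.1276]
orientation: [0.307, 0.187, 0.931, -0.062]
contact_force: [-0.8, -0.7, 0.2]
gripper_width: 0.457
grasp_force: 34.9
```

Run:
```python
from h import *
o=r.get_obs(); print(o['joint_pos'].round(2),o['time_s'],((o['tcp_pos']-RC)@F(YR)).round(4),o['contact_force'],o['moment'],o['gripper_width']*87,o['grasp_force'])
```

```text
[-0.9  -0.35  2.39  0.54  0.59 -2.45] 12.1 [-0.0733  0.042   0.1276] [-0.75425061 -0.68319799  0.19451467] [ 0.05534657  0.2634222  -0.07179395] 39.7866130863627 34.87542286282405
```

Call:
send_rows:
  increments:
    - {"dx": -0.3, "dy": 0, "dz": -0.4, "ax": 0, "ay": 0, "az": 0}
    - {"dx": -0.6, "dy": 0, "dz": -0.8, "ax": 0, "ay": 0, "az": 0}
    - {"dx": -1.2, "dy": 0, "dz": -1.6, "ax": 0, "ay": 0, "az": 0}
    - {"dx": -2.4, "dy": 0, "dz": -3.2, "ax": 0, "ay": 0, "az": 0}
    - {"dx": -3.6, "dy": 0, "dz": -4.8, "ax": 0, "ay": 0, "az": 0}
    - {"dx": -4.8, "dy": 0, "dz": -6.4, "ax": 0, "ay": 0, "az": 0}
    - {"dx": -6.0, "dy": 0, "dz": -8.1, "ax": 0, "ay": 0, "az": 0}
    - {"dx": -7.2, "dy": 0, "dz": -9.7, "ax": 0, "ay": 0, "az": 0}
    - {"dx": -8.4, "dy": 0, "dz": -11.3, "ax": 0, "ay": 0, "az": 0}
    - {"dx": -10.1, "dy": 0, "dz": -13.6, "ax": 0, "ay": 0, "az": 0}

```text
time_s: 13.35
tcp_pos: [0.4511, -0.2829, 0.2972]
orientation: [0.306, 0.187, 0.931, -0.061]
contact_force: [0.2, -0.1, -2.4]
gripper_width: 0.455
grasp_force: 34.9
```

Run:
```python
from h import *
o=r.get_obs(); print(o['joint_pos'].round(2),o['time_s'],((o['tcp_pos']-RC)@F(YR)).round(4),o['contact_force'],o['moment'],o['gripper_width']*87,o['grasp_force'])
c=r.camera('scene'); cv2.imwrite('pics/c5.png',cv2.resize(c['pixels'][60:320,110:450],None,fx=2,fy=2)[:,:,::-1])
```

```text
[-0.9  -0.56  2.19  0.35  0.96 -2.19] 13.35 [-0.0738  0.0424  0.2972] [ 0.15844874 -0.05473821 -2.42772934] [0.39113249 0.5400931  0.07638455] 39.59728365195714 34.8810173937818
```

View pics/c5.png

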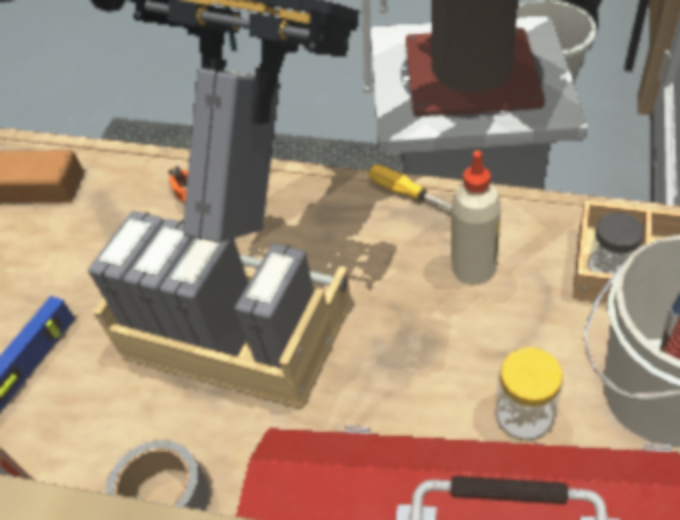

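The case is out and hangs in the gripper at about (235,150), and the other four still stand. Next I bring it upright, higher and toward the tray.

Run:
```python
from h import *
o=r.get_obs(); p=np.array(o['tcp_pos'])
A=(rack([-.095,.042,.39]),tool(YR+np.pi)); inc(*A)
B=(tray([-.004,.039-.055,.39]),tool(YT+np.pi)); inc(*B,A)
```

```text
inc d [-3.34  0.01 -8.33] a [-0.37 36.84 -0.58] tgt [ 0.4313 -0.2753  0.39  ]
inc d [16.66 38.58  0.  ] a [ 0.   0.  -5.4] tgt [0.4221 0.1448 0.39  ]
```

Call:
send_rows:
  increments:
    - {"dx": -1.2, "dy": 0, "dz": -2, "ax": 0, "ay": 4, "az": 0}
    - {"dx": -2.2, "dy": 0, "dz": -4, "ax": 0, "ay": 11, "az": 0}
    - {"dx": -2.9, "dy": 0, "dz": -6, "ax": -0.2, "ay": 19, "az": -0.3}
    - {"dx": -3.3, "dy": 0, "dz": -7.5, "ax": -0.3, "ay": 27, "az": -0.4}
    - {"dx": -3.3, "dy": 0, "dz": -8.3, "ax": -0.4, "ay": 34, "az": -0.6}
    - {"dx": -3.3, "dy": 0, "dz": -8.3, "ax": -0.4, "ay": 36.8, "az": -0.6}
    - {"dx": -3.3, "dy": 0, "dz": -8.3, "ax": -0.4, "ay": 36.8, "az": -0.6}

```text
time_s: 14.28
tcp_pos: [0.4313, -0.2748, 0.3827]
orientation: [-0.002, 0.191, 0.982, 0.002]
contact_force: [0.4, 0.3, -2.8]
gripper_width: 0.453
grasp_force: 34.9
```

Call:
send_rows:
  increments:
    - {"dx": 1, "dy": 2.3, "dz": 0, "ax": 0, "ay": 0, "az": 0}
    - {"dx": 3, "dy": 7, "dz": 0, "ax": 0, "ay": 0, "az": -1}
    - {"dx": 5, "dy": 11.6, "dz": 0, "ax": 0, "ay": 0, "az": -2}
    - {"dx": 7, "dy": 16.2, "dz": 0, "ax": 0, "ay": 0, "az": -3}
    - {"dx": 9, "dy": 20.8, "dz": 0, "ax": 0, "ay": 0, "az": -4}
    - {"dx": 11, "dy": 25.5, "dz": 0, "ax": 0, "ay": 0, "az": -5}
    - {"dx": 13, "dy": 30.1, "dz": 0, "ax": 0, "ay": 0, "az": -5.4}
    - {"dx": 15, "dy": 34.7, "dz": 0, "ax": 0, "ay": 0, "az": -5.4}
    - {"dx": 16.3, "dy": 37.7, "dz": 0, "ax": 0, "ay": 0, "az": -5.4}
    - {"dx": 16.6, "dy": 38.6, "dz": 0, "ax": 0, "ay": 0, "az": -5.4}

```text
time_s: 15.52
tcp_pos: [0.4202, 0.1475, 0.3858]
orientation: [-0.001, 0.143, 0.99, 0.003]
contact_force: [-0.0, -1.0, -2.0]
gripper_width: 0.452
grasp_force: 34.9
```

Run:
```python
from h import *
import pickle
o=r.get_obs(); print(o['joint_pos'].round(2),o['time_s'],o['tcp_pos'],((o['tcp_pos']-TR)@F(YT)).round(4),o['contact_force'],o['gripper_width']*87)
w=r.camera('wrist'); s=r.camera('side'); pickle.dump((o,w),open('w6.pkl','wb'))
im=np.zeros((400,800,3),np.uint8); im[:,:500]=cv2.resize(w['pixels'][:,70:570],(500,400)); im[:,500:]=s['pixels'][:,130:430]
cv2.imwrite('pics/c6.png',im[:,:,::-1])
P=wcloud(w,o); ok=w['z_map']>0
for nm,W,k in (('wrist',P,ok),('side',cloud(s),s['z_map']>0)):
    m=k&(W[...,2]>.046)&(W[...,2]<.058)&(W[...,0]>.33)&(W[...,0]<.53)&(W[...,1]>.03)&(W[...,1]<.27)
    p=W[m]; rc=cv2.minAreaRect((p[:,:2]*1000).astype(np.float32)); print(nm,len(p),rc,cv2.boxPoints(rc).round().tolist())
# case underside/faces in the tool frame
S=cloud(s); t=(S-np.array(o['tcp_pos']))@q2R(o['orientation']); k=(abs(t[...,0])<.07)&(abs(t[...,1])<.03)&(t[...,2]>.02)&(t[...,2]<.16)&(s['z_map']>0)
q=t[k]; print('case in tool',len(q),np.percentile(q,[1,50,99],axis=0).round(4).tolist())
```

```text
[ 0.16 -0.27  1.71  0.01  1.71 -1.13] 15.525 [0.42016782 0.14751481 0.38576924] [-0.0066 -0.014   0.3858] [-0.04883412 -0.97781107 -2.02348043] 39.355997072750824
wrist 920 ((431.5784606933594, 158.9711151123047), (152.3606719970703, 123.38549041748047), 73.4470443725586) [[351.0, 104.0], [469.0, 68.0], [512.0, 214.0], [394.0, 250.0]]
side 51 ((412.6116638183594, 241.9518280029297), (44.856353759765625, 11.906991958618164), 0.620123565196991) [[390.0, 248.0], [390.0, 236.0], [435.0, 236.0], [435.0, 248.0]]Traceback (most recent call last):
  File "<stdin>", line 13, in <module>
    return _quantile_unchecked(
        a, q, axis, out, overwrite_input, method, keepdims, weights)
    return _ureduce(a,
                    func=_quantile_ureduce_func,
    ...<5 lines>...
                    overwrite_input=overwrite_input,
                    method=method)
    r = func(a, **kwargs)
    result = _quantile(arr,
                       quantiles=q,
    ...<2 lines>...
                       out=out,
                       weights=wgt)
    slices_having_nans = np.isnan(arr[-1, ...])
                                  ~~~^^^^^^^^^
IndexError: index -1 is out of bounds for axis 0 with size 0
```

View pics/c6.png

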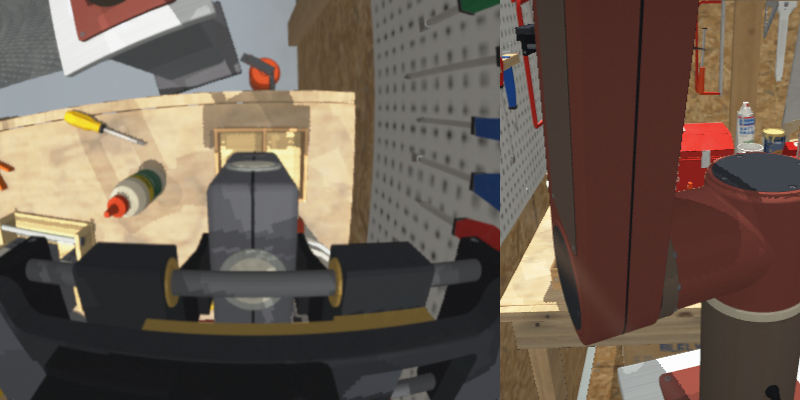

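The wrist view shows the case held between the fingers above the tray at (262,165), with clear margin to the pegboard at column 355. The tray pose is confirmed. Now a quick check of the case in the hand and the next increments.

```bash
sed -i 's/TR=np.array(\[.4305,.159,0\])/TR=np.array([.4312,.159,0])/' h.py
python3 - <<'E'
from h import *
import pickle
o,w=pickle.load(open('w6.pkl','rb')); P=wcloud(w,o); t=(P-np.array(o['tcp_pos']))@q2R(o['orientation'])
k=(w['z_map']>0)&(t[...,0]>.03)&(t[...,0]<.07)&(abs(t[...,1])<.027)&(t[...,2]<.13)&(t[...,2]>-.05)
q=t[k]; print(len(q),np.percentile(q,[1,50,99],axis=0).round(4).tolist())
for a,b in [(-.03,0),(0,.03),(.03,.06),(.06,.09),(.09,.13)]:
    s=q[(q[:,2]>a)&(q[:,2]<b)]
    if len(s): print(a,'x',np.median(s[:,0]).round(4),'y',np.percentile(s[:,1],[2,98]).round(4),len(s))
A=(tray([-.004,-.016,.39]),tool(YT+np.pi))
C=(tray([-.003,-.012,.215]),A[1]); D=(tray([-.003,.034,.215]),A[1]);E=(tray([-.003,.034,.13]),A[1])
inc(*C);inc(*D,C);inc(*E,D)
c=r.camera('scene');S=cloud(c);t=(S-np.array(r.get_obs()['tcp_pos']))@q2R(r.get_obs()['orientation'])
k=(c['z_map']>0)&(t[...,0]>-.07)&(t[...,0]<.06)&(abs(t[...,1])<.03)&(t[...,2]<.13)&(t[...,2]>.02)
q=t[k]; print(len(q),np.percentile(q,[1,50,99],axis=0).round(4).tolist() if len(q) else '')
E
```

```text
5822 [[0.0303, -0.0194, -0.0388], [0.0437, -0.0002, -0.0365], [0.0488, 0.0188, 0.0892]]
-0.03 x 0.0476 y [-0.0181  0.0174] 839
0 x 0.0482 y [-0.0183  0.0176] 427
0.03 x 0.045 y [-0.018   0.0183] 212
0.06 x 0.0445 y [-0.0176  0.0176] 222
0.09 x 0.0431 y [-0.0172  0.0192] 49
inc d [-0.4   0.25 17.06] a [ 0.25 -0.23  0.18] tgt [0.4249 0.1484 0.215 ]
inc d [-0.   4.6  0. ] a [0. 0. 0.] tgt [0.4381 0.1924 0.215 ]
inc d [0.  0.  8.5] a [0. 0. 0.] tgt [0.4381 0.1924 0.13  ]
1195 [[-0.0486, -0.0207, 0.0208], [-0.045, -0.0053, 0.061], [0.034, 0.0192, 0.1067]]
```

Run:
```python
from h import *
import pickle
o=r.get_obs();c=r.camera('scene');S=cloud(c);t=(S-np.array(o['tcp_pos']))@q2R(o['orientation'])
k=(c['z_map']>0)&(t[...,0]>-.06)&(t[...,0]<-.035)&(abs(t[...,1])<.017)&(t[...,2]<.106)&(t[...,2]>-.03)
q=t[k]; print(len(q),'back slope deg',np.rad2deg(np.arctan(np.polyfit(q[:,2],q[:,0],1)[0])), np.median(q[:,0]))
o,w=pickle.load(open('w6.pkl','rb')); P=wcloud(w,o); t=(P-np.array(o['tcp_pos']))@q2R(o['orientation'])
k=(w['z_map']>0)&(t[...,0]>.0)&(t[...,0]<.04)&(abs(t[...,1])<.015)&(t[...,2]<-.025)&(t[...,2]>-.05); q=t[k]; print(len(q),'top slope',np.rad2deg(np.arctan(np.polyfit(q[:,0],q[:,2],1)[0])),np.polyfit(q[:,0],q[:,2],1)[1])
```

```text
1391 back slope deg -2.2014541396104406 -0.04493336205699377
4627 top slope 4.66434967543468 -0.040335736730227945
```

Call:
send_rows:
  increments:
    - {"dx": -0.2, "dy": 0.1, "dz": 2, "ax": 0.1, "ay": -0.1, "az": 0.1}
    - {"dx": -0.4, "dy": 0.2, "dz": 5, "ax": 0.2, "ay": -0.2, "az": 0.2}
    - {"dx": -0.4, "dy": 0.25, "dz": 8, "ax": 0.25, "ay": -0.2, "az": 0.2}
    - {"dx": -0.4, "dy": 0.25, "dz": 11, "ax": 0.25, "ay": -0.2, "az": 0.2}
    - {"dx": -0.4, "dy": 0.25, "dz": 14, "ax": 0.25, "ay": -0.2, "az": 0.2}
    - {"dx": -0.4, "dy": 0.25, "dz": 16, "ax": 0.25, "ay": -0.2, "az": 0.2}
    - {"dx": -0.4, "dy": 0.25, "dz": 17, "ax": 0.25, "ay": -0.2, "az": 0.2}
    - {"dx": -0.4, "dy": 0.25, "dz": 17, "ax": 0.25, "ay": -0.2, "az": 0.2}

```text
time_s: 16.73
tcp_pos: [0.4253, 0.1468, 0.2152]
orientation: [-0.001, 0.147, 0.989, -0.0]
contact_force: [0.2, -0.3, -3.1]
gripper_width: 0.457
grasp_force: 34.9
```

Run:
```python
from h import *
o=r.get_obs(); print(o['time_s'],((o['tcp_pos']-TR)@F(YT)).round(4),o['contact_force'])
inc(tray([-.003,.034,.215]),tool(YT+np.pi)); inc(tray([-.003,.034,.127]),tool(YT+np.pi))
```

```text
16.725 [-0.0021 -0.0134  0.2152] [ 0.18377546 -0.33755291 -3.13004813]
inc d [0.11 4.74 0.01] a [-0.06 -0.12 -0.2 ] tgt [0.4381 0.1924 0.215 ]
inc d [0.09 4.75 8.81] a [-0.06 -0.12 -0.2 ] tgt [0.4381 0.1924 0.127 ]
```

Call:
send_rows:
  increments:
    - {"dx": 0.1, "dy": 1, "dz": 0, "ax": -0.1, "ay": 0.5, "az": -0.2}
    - {"dx": 0.1, "dy": 2.5, "dz": 0, "ax": -0.1, "ay": 1.2, "az": -0.2}
    - {"dx": 0.1, "dy": 4, "dz": 0, "ax": -0.1, "ay": 2.1, "az": -0.2}
    - {"dx": 0.1, "dy": 4.75, "dz": 0, "ax": -0.1, "ay": 2.1, "az": -0.2}
    - {"dx": 0.1, "dy": 4.75, "dz": 0.5, "ax": -0.1, "ay": 2.1, "az": -0.2}
    - {"dx": 0.1, "dy": 4.75, "dz": 1.5, "ax": -0.1, "ay": 2.1, "az": -0.2}
    - {"dx": 0.1, "dy": 4.75, "dz": 3, "ax": -0.1, "ay": 2.1, "az": -0.2}
    - {"dx": 0.1, "dy": 4.75, "dz": 4, "ax": -0.1, "ay": 2.1, "az": -0.2}
    - {"dx": 0.1, "dy": 4.75, "dz": 4.5, "ax": -0.1, "ay": 2.1, "az": -0.2}
    - {"dx": 0.1, "dy": 4.75, "dz": 4.5, "ax": -0.1, "ay": 2.1, "az": -0.2}

```text
time_s: 17.98
tcp_pos: [0.438, 0.1931, 0.17]
orientation: [-0.019, 0.145, 0.989, 0.003]
contact_force: [-0.2, 0.7, -2.7]
gripper_width: 0.458
grasp_force: 34.9
```

Run:
```python
from h import *
o=r.get_obs(); print(o['time_s'],((o['tcp_pos']-TR)@F(YT)).round(4),o['contact_force'],o['joint_pos'].round(2))
inc(tray([-.003,.034,.125]),tool(YT+np.pi,-2.0))
w=r.camera('wrist');P=wcloud(w,o);c=r.camera('scene');S=cloud(c)
q=(P-TR)@F(YT); k=(w['z_map']>0)&(q[...,0]<-.03)&(q[...,0]>-.055)&(abs(q[...,1]-.034)<.03)&(q[...,2]>.06)&(q[...,2]<.2)
s=q[k]; f=s[s[:,2]<.15]; print('spine',len(f),np.percentile(s,[1,50,99],axis=0).round(4).tolist(),'slope',np.rad2deg(np.polyfit(f[:,2],f[:,0],1)[0]).round(2))
m=(w['z_map']>0)&(q[...,2]>.046)&(q[...,2]<.058)&(abs(q[...,0])<.09)&(abs(q[...,1])<.09)
rc=cv2.minAreaRect((q[m][:,:2]*1000).astype(np.float32)); print('rim in tray frame',rc)
cv2.imwrite('pics/c7.png',cv2.resize(w['pixels'][60:320,120:520],None,fx=2,fy=2)[:,:,::-1])
```

```text
17.975 [-0.0033  0.0346  0.17  ] [-0.15797644  0.72166329 -2.74125883] [ 0.24 -0.06  1.93  0.02  1.31 -1.05]
inc d [-0.21 -0.06  4.49] a [ 0.05 -4.22  0.05] tgt [0.4381 0.1924 0.125 ]
spine 508 [[-0.0525, 0.016, 0.0718], [-0.0504, 0.0344, 0.1701], [-0.049, 0.0528, 0.1994]] slope 0.12
rim in tray frame ((0.5056877136230469, 0.4870147705078125), (122.88862609863281, 152.8744659423828), 0.49524715542793274)
```

View pics/c7.png

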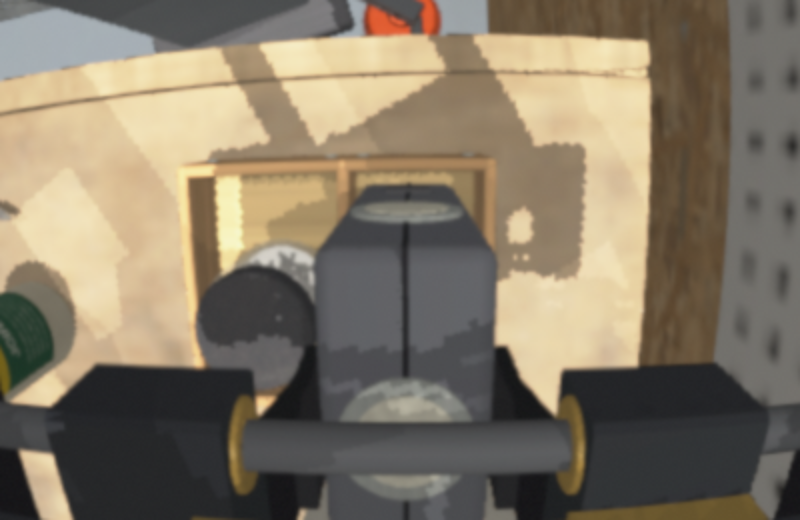

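The wrist view shows the case upright over the bay. Its foot at (405,190) lies between the divider (345) and the end wall (490), and the jar is clear. Lowering now.

Call:
send_rows:
  increments:
    - {"dx": -0.2, "dy": 0, "dz": 0.5, "ax": 0, "ay": 0, "az": 0}
    - {"dx": -0.2, "dy": 0, "dz": 1.5, "ax": 0, "ay": 0, "az": 0}
    - {"dx": -0.2, "dy": 0, "dz": 2.5, "ax": 0, "ay": 0, "az": 0}
    - {"dx": -0.2, "dy": 0, "dz": 3.3, "ax": 0, "ay": 0, "az": 0}
    - {"dx": -0.2, "dy": 0, "dz": 3.9, "ax": 0, "ay": 0, "az": 0}
    - {"dx": -0.2, "dy": 0, "dz": 4.2, "ax": 0, "ay": 0, "az": 0}
    - {"dx": -0.2, "dy": 0, "dz": 4.4, "ax": 0, "ay": 0, "az": 0}
    - {"dx": -0.2, "dy": 0, "dz": 4.5, "ax": 0, "ay": 0, "az": 0}
    - {"dx": -0.2, "dy": 0, "dz": 4.6, "ax": 0, "ay": 0, "az": 0}

```text
time_s: 19.2
tcp_pos: [0.4387, 0.1933, 0.1246]
orientation: [-0.018, 0.145, 0.989, 0.003]
contact_force: [-0.2, 0.2, -3.7]
gripper_width: 0.455
grasp_force: 34.9
```

Call:
send_rows:
  increments:
    - {"dx": 0, "dy": 0, "dz": 0.1, "ax": 0, "ay": 0, "az": 0}
    - {"dx": 0, "dy": 0, "dz": 0.15, "ax": 0, "ay": 0, "az": 0}
    - {"dx": 0, "dy": 0, "dz": 0.15, "ax": 0, "ay": 0, "az": 0}

```text
time_s: 19.58
tcp_pos: [0.4384, 0.1932, 0.1229]
orientation: [-0.019, 0.145, 0.989, 0.003]
contact_force: [-0.0, -0.3, -1.9]
gripper_width: 0.459
grasp_force: 34.9
```

Call:
send_rows:
  increments:
    - {"dx": 0, "dy": 0, "dz": 0.07, "ax": 0, "ay": 0, "az": 0}
    - {"dx": 0, "dy": 0, "dz": 0.14, "ax": 0, "ay": 0, "az": 0}
    - {"dx": 0, "dy": 0, "dz": 0.14, "ax": 0, "ay": 0, "az": 0}

```text
time_s: 19.95
tcp_pos: [0.4382, 0.1933, 0.1214]
orientation: [-0.019, 0.145, 0.989, 0.003]
contact_force: [0.6, 0.5, -2.5]
gripper_width: 0.457
grasp_force: 34.9
```

Call:
send_rows:
  increments:
    - {"dx": 0, "dy": 0, "dz": 0.06, "ax": 0, "ay": 0, "az": 0}
    - {"dx": 0, "dy": 0, "dz": 0.12, "ax": 0, "ay": 0, "az": 0}
    - {"dx": 0, "dy": 0, "dz": 0.12, "ax": 0, "ay": 0, "az": 0}

```text
time_s: 20.32
tcp_pos: [0.4383, 0.1933, 0.1202]
orientation: [-0.019, 0.145, 0.989, 0.003]
contact_force: [-0.2, -0.4, -1.7]
gripper_width: 0.458
grasp_force: 34.9
```

Call:
send_rows:
  increments:
    - {"dx": 0, "dy": 0, "dz": 0.05, "ax": 0, "ay": 0, "az": 0}
    - {"dx": 0, "dy": 0, "dz": 0.1, "ax": 0, "ay": 0, "az": 0}
    - {"dx": 0, "dy": 0, "dz": 0.1, "ax": 0, "ay": 0, "az": 0}

```text
time_s: 20.7
tcp_pos: [0.4382, 0.1933, 0.1192]
orientation: [-0.019, 0.145, 0.989, 0.003]
contact_force: [-0.3, 0.2, -2.9]
gripper_width: 0.454
grasp_force: 34.9
```

Run:
```python
from h import *
o=r.get_obs(); w=r.camera('wrist'); print(o['tcp_pos'],o['contact_force'],o['moment'])
t=(wcloud(w,o)-TR)@F(YT); k=(w['z_map']>0)&(abs(t[...,0]+.03)<.012)&(abs(t[...,1]-.034)<.012)&(t[...,2]>.14)&(t[...,2]<.18); q=t[k]
print(len(q),'top z (rests at .158)',np.percentile(q[:,2],[5,50,95]).round(4),'slope',np.rad2deg(np.polyfit(q[:,0],q[:,2],1)[0]).round(2))
```

```text
[0.43820922 0.19330537 0.11923828] [-0.34141923  0.17213854 -2.85218127] [ 0.06643095 -0.16047678 -0.02886233]
2933 top z (rests at .158) [0.1572 0.1582 0.1594] slope 1.29
```

Call:
send_rows:
  increments:
    - {"dx": 0, "dy": 0, "dz": 0.05, "ax": 0, "ay": 0, "az": 0}
    - {"dx": 0, "dy": 0, "dz": 0.1, "ax": 0, "ay": 0, "az": 0}
    - {"dx": 0, "dy": 0, "dz": 0.1, "ax": 0, "ay": 0, "az": 0}

```text
time_s: 21.12
tcp_pos: [0.4385, 0.1934, 0.1189]
orientation: [-0.018, 0.145, 0.989, 0.003]
contact_force: [-1.4, -0.2, 4.5]
gripper_width: 0.455
grasp_force: 34.9
```

Run:
```python
from h import *
o=r.get_obs(); print(o['tcp_pos'],o['contact_force'],o['moment'])
```

```text
[0.43850028 0.19336522 0.11894998] [-1.44140132 -0.2478348   4.52102391] [-0.2277851   0.33800956 -0.0063548 ]
```

Call:
send_rows:
  increments:
    - {"dx": 0, "dy": 0, "dz": 0, "ax": 0, "ay": 0, "az": 0}
    - {"dx": 0, "dy": 0, "dz": 0, "ax": 0, "ay": 0, "az": 0}
    - {"dx": 0, "dy": 0, "dz": 0, "ax": 0, "ay": 0, "az": 0}
  grip: -1
  grip_force: 4

```text
time_s: 21.5
tcp_pos: [0.4387, 0.1937, 0.1188]
orientation: [-0.018, 0.145, 0.989, 0.004]
contact_force: [-0.2, 2.5, 4.2]
gripper_width: 0.458
grasp_force: 4.0
```

Call:
send_rows:
  increments:
    - {"dx": 0, "dy": 0, "dz": 0, "ax": 0, "ay": 0, "az": 0}
    - {"dx": 0, "dy": 0, "dz": 0, "ax": 0, "ay": 0, "az": 0}
    - {"dx": 0, "dy": 0, "dz": 0, "ax": 0, "ay": 0, "az": 0}
    - {"dx": 0, "dy": 0, "dz": 0, "ax": 0, "ay": 0, "az": 0}
    - {"dx": 0, "dy": 0, "dz": 0, "ax": 0, "ay": 0, "az": 0}
  grip: 0.6

```text
time_s: 22.12
tcp_pos: [0.4382, 0.1932, 0.1182]
orientation: [-0.019, 0.145, 0.989, 0.003]
contact_force: [-0.1, 0.0, 0.9]
gripper_width: 0.79
grasp_force: 0.0
```

Run:
```python
from h import *
o=r.get_obs(); w=r.camera('wrist'); print(o['time_s'],o['tcp_pos'],o['contact_force'],o['gripper_width']*87)
t=(wcloud(w,o)-TR)@F(YT); k=(w['z_map']>0)&(abs(t[...,0]+.03)<.012)&(abs(t[...,1]-.034)<.012)&(t[...,2]>.14)&(t[...,2]<.18); q=t[k]
print(len(q),'top z',np.percentile(q[:,2],[5,50,95]).round(4),'slope',np.rad2deg(np.polyfit(q[:,0],q[:,2],1)[0]).round(2))
k=(w['z_map']>0)&(t[...,0]<-.03)&(t[...,0]>-.058)&(abs(t[...,1]-.034)<.027)&(t[...,2]>.062)&(t[...,2]<.15); q=t[k]
print('spine',np.percentile(q,[1,50,99],axis=0).round(4).tolist(),np.rad2deg(np.polyfit(q[:,2],q[:,0],1)[0]).round(2))
```

```text
22.125 [0.43816713 0.1932492  0.11818985] [-0.14692046  0.00154257  0.85510247] 68.70749320235545
2964 top z [0.1568 0.1578 0.159 ] slope 0.96
spine [[-0.0522, 0.0173, 0.063], [-0.05, 0.0355, 0.1232], [-0.0486, 0.0539, 0.1493]] 0.22
```

It stands free with its top at 0.158 and upright. Retreating straight up.

Call:
send_rows:
  increments:
    - {"dx": 0, "dy": 0, "dz": -0.5, "ax": 0, "ay": 0, "az": 0}
    - {"dx": 0, "dy": 0, "dz": -1.5, "ax": 0, "ay": 0, "az": 0}
    - {"dx": 0, "dy": 0, "dz": -3, "ax": 0, "ay": 0, "az": 0}
    - {"dx": 0, "dy": 0, "dz": -5, "ax": 0, "ay": 0, "az": 0}
    - {"dx": 0, "dy": 0, "dz": -8, "ax": 0, "ay": 0, "az": 0}
    - {"dx": 0, "dy": 0, "dz": -12, "ax": 0, "ay": 0, "az": 0}
    - {"dx": 0, "dy": -2, "dz": -16, "ax": 0, "ay": 0, "az": 0}
    - {"dx": 0, "dy": -6, "dz": -18, "ax": 0, "ay": 0, "az": 0}
    - {"dx": 0, "dy": -10, "dz": -18, "ax": 0, "ay": 0, "az": 0}
    - {"dx": 0, "dy": -10, "dz": -18, "ax": 0, "ay": 0, "az": 0}

```text
time_s: 23.42
tcp_pos: [0.4161, 0.0937, 0.2998]
orientation: [-0.017, 0.146, 0.989, 0.003]
contact_force: [-0.1, 1.0, 1.0]
gripper_width: 0.802
grasp_force: 0.0
```

Run:
```python
from h import *
o=r.get_obs(); w=r.camera('wrist'); c=r.camera('scene'); print(o['time_s'],o['tcp_pos'],o['contact_force'])
im=np.zeros((400,800,3),np.uint8); im[:,:400]=w['pixels'][:,120:520]; im[:,400:]=c['pixels'][:,100:500]
cv2.imwrite('pics/c8.png',im[:,:,::-1])
```

```text
23.425 [0.41612666 0.09371109 0.29975094] [-0.05844373  0.99417927  1.00606003]
```

View pics/c8.png

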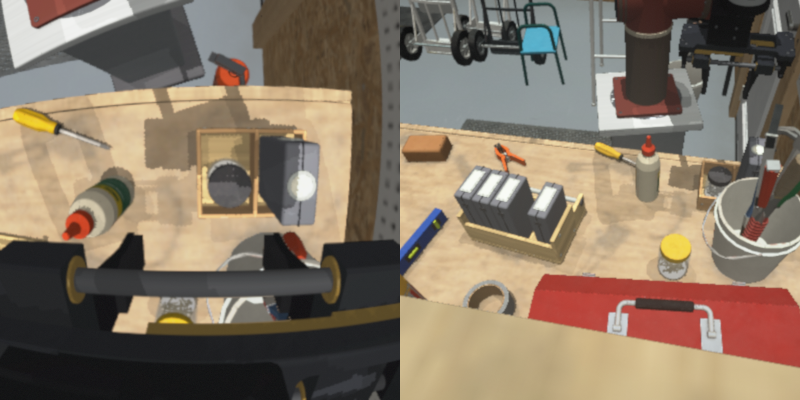

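The wrist view shows the case standing upright in the empty bay, its label at (300,185). The scene view shows the four other cases, the bottle and both jars in place. Handing in.

```bash
python3 -c "
from rig import r
print(r.close_job())"
```

```text
the job is handed in; nothing more can be done
None
```

The round-label case now stands upright in the tray's empty bay, with the gripper clear. The other four cases, the bottle and the jars are in place, and I handed the job in at about 23 s.

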